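# Close a bench thickness gauge on a tablet with its ratchet knob

## Robot

A 7-joint arm with a two-finger parallel gripper is mounted at the origin on a cart in front of the work surface, level with it; the furniture and walls round the work are solid. World frame = base frame: x ahead of the robot, y to its left, z up, the work surface at z = 0. Lengths are in m, angles in rad, forces in N, time in s.
With the tool pointing down it reaches from about 0.4 to 0.85 m from the base axis. Payload 4.5 kg.
Tool frame: the origin (TCP) lies midway between the tips of the shut fingers; the grasp point (between the pads) lies 19 mm behind it; z points along the fingers, y is the direction in which the jaws open and shut (so a half turn about z gives the same grasp; the last joint's range is limited). The gripper opens to 88 mm and grips with 3 to 60 N. Pads are 18 mm wide; open, the fingers measure 123 mm over their backs; the gripper's body (75 mm by 187 mm) begins 45 mm behind the grasp point.
Start: joints at [1.295, 0.689, -0.195, 1.565, 0.157, 0.902, -0.215], TCP at [0.191, -0.595, 0.239] pointing down, gripper open.
Joint ranges: [-3.01, 3.01], [-0.46, 2.08], [-1.47, 1.51], [0.13, 2.56], [-1, 4.14], [0.04, 2.09], [-2.66, 2.66]. Speed limits (rad/s): [2.57, 2.57, 3.14, 3.14, 3.14, 3.14, 3.14].

## Interface

Orientations are given as a unit quaternion [x, y, z, w].
In Python, from plant import r gives the robot as it stands. The module is installed in compiled form; this text tells all that it offers.
- The arm moves only by the shell command python3 -m jog 'ROWS' [FORCE]. ROWS is JSON, a list of rows, each an object with "translation": the shift along the tool's x, y, z in units of 40 mm (1.0 is 40 mm), a list of three; "twist": the turn about the tool's z in units of 6 degrees (1.0 is 6 degrees); "claw": the opening in per cent of the stroke, from 0 (shut) to 100 (fully open). A call has 1 to 20 rows; each row shifts and turns the commanded pose from where the row before left it, along the tool's axes as they then stand; what a row does not reach is not made up. A row lasts 1/12 s, in which the tool goes at most 41.7 mm and 7.16 degrees, less where a joint would pass 70% of its speed; a pose out of reach is approached as far as the arm can. A call is refused whole if a number of a shift passes 1 or a number of a turn 1, either way. A call with a gripper value outside its range is refused whole. The fingers move at their own pace and stop on an object; FORCE is the grip in N (left out, the last holds). Time passes only in rows, so rows that do not move let the fingers close. It gives the time, the measured TCP pose, the force and the opening at its end, in the units of the state.
- r.get_state(): the state, without advancing time (a new reading comes with each control period).
- r.snapshot(name): name is "scene" or "top" or "wrist"; returns a dict with "img" (480x640x3 uint8, red, green, blue), "fx", "fy", "cx", "cy" (pixels), "dist_coeffs" ([k1, k2, p1, p2, k3] as OpenCV has them; the pictures are not rectified), "origin" and "rotation" of the camera in the world; the wrist camera has in their place "T_tool_cam" (4x4, takes a point from camera to tool coordinates, whose origin is the TCP and whose axes are the flange's). Camera axes: x right, y up, looking along -z (the intrinsics and any distortion apply to the point x, -y, -z); pixel columns grow to the right and rows downward; lengths in m; the calibration is good to about 2 mm. A picture is of the moment at which its call begins: read the wrist's pose just before it. There is no depth.
- r.finish_job(): hands the job in, once; it reports no verdict.
Trained networks look in the newest picture that a camera, given by its name, has taken for a name from the list of things; names that differ only in an ending like _2 or _b are one class to them, and where a whole thing is asked for, a point or a joint stands for the part that bears it (a point fixed in the world has none). Each returns a list of dicts, best first, with "confidence" (0 to 1); they miss things now and then, are a little off and sometimes report something else, mostly with a low value. They report only what shows in the picture. A call takes as long as a camera call. They do not tell look-alikes from the thing itself.
- r.spot_in(label, camera): "rect" ([left, top, right, bottom] in pixels, round what is visible of it).
- r.spot_point(label, camera): "location" ([row, column] in pixels: a listed point, or the origin of a listed thing).
The state is a dict: "clock": time; "q": joint angles; "qd": joint speeds; "joint_torque": joint torques, N m; "tool_pos": TCP position; "eef_rot": TCP orientation; "contact_force": force on the tool from outside, world axes, zero at the start; "moment": the same for the moment, N m; "opening": opening from 0.0 (shut) to 1.0 (fully open).
Only numpy, scipy, OpenCV 4.12 (cv2) and the standard library are available. Lean on these libraries where they do the work, as an engineer would, in place of code of your own. Each camera call takes 0.05 s, during which the arm holds its last target. There are 200 camera calls.

## Task

Two identical upright bench thickness gauges stand on the counters, and only one has a big round white disinfectant tablet lying on its anvil. On that one, grip the small ribbed ratchet knob at the very top and turn it clockwise (seen from above) until the spindle has closed on the tablet and the knob slips on the thimble below it by at least 20 degrees, then let go of it. Do not touch the other, empty gauge.

Things in the scene. Friction and masses are not known exactly. Their poses are not given: they have to be found in the camera images.
- gauge: the gauge with a white tablet (pressed disinfectant disc, 50 mm wide, 14 mm thick) lying on its anvil, 44 to 58 mm above the counter. Grey C-frame fixed to the counter: base 110 x 70 mm, frame top 114 mm high. Origin: centre of the base's underside, on the counter; x from the open front to the column at the back, z up. The knob's axis is 22 mm in front of the origin (-x).
- knob_grip (a point): point on the tablet gauge's upright knob axis at mid height of its ratchet knob, 170 mm above the counter; does not turn with the knob; axes as gauge. The knob: ribbed steel cylinder, 27 mm wide, 32 mm tall (154 to 186 mm above the counter), can be gripped from any side, free above. Under it a thin neck 4 mm high, then the 34 mm wide thimble (120 to 150 mm).
- thimble (a joint): turn of the tablet gauge's thimble and spindle relative to the frame, rad, growing clockwise from above. Starts at 0.1 to 0.5; at 0.80 the spindle is tight on the tablet and stops. About 0.03 N m of friction; stays where left. The spindle sinks too little to be seen.
- ratchet (a joint): turn of the knob relative to the thimble, rad, growing clockwise from above, 0 at the start. The knob carries the thimble along until that stops, then slips at a steady 0.10 N m, endlessly, without felt detents; anticlockwise it never slips. Black lines on knob top and thimble top are in line at first and part as it slips. 0.7 to 1.1 rad in one grasp suffice; more is harmless.
- spare_gauge: the other gauge, same form and size but no tablet on its anvil; not to be touched. Origin and axes as gauge; its knob stands 22 mm in front of the origin (-x) and reaches 186 mm high.
There are look-alikes about, which are no part of the job. What is shaped like the gauge but orange or purple is not meant.

How it is judged:
By the outcome, as a careful person would: the job done as asked, in the order asked, and still so for the second after the job is handed in, with the robot touching nothing.
It also fails if it takes over 32 s, if anything falls off the work surface, if the arm or the gripper's body presses on something with over 40 N, if the wrist force passes 120 N, or if a joint passes its speed limit or range.

## Working session

There is one attempt and no reset: what is moved stays moved. The work goes in short steps, Python scripts to look and compute and a shell command to move; the robot and the scene stay as the last step left them, time stands still between calls to the robot, and variables do not carry over. Pictures are saved under pics/ and viewed, about 8 in all and at most 12, crops included, and the job is handed in when it is done.

```bash
mkdir -p pics; cat > h.py <<'E'
from plant import r
import numpy as np, cv2
from scipy.spatial.transform import Rotation as R
def snap(c):
    st=r.get_state(); s=r.snapshot(c)
    if c=="wrist":
        T=np.eye(4);T[:3,:3]=R.from_quat(st["eef_rot"]).as_matrix();T[:3,3]=st["tool_pos"]
        T=T@np.array(s["T_tool_cam"]); s["origin"]=T[:3,3]; s["rotation"]=T[:3,:3]
    s["K"]=np.array([[s["fx"],0,s["cx"]],[0,s["fy"],s["cy"]],[0,0,1.]])
    s["origin"]=np.array(s["origin"]); s["rotation"]=np.array(s["rotation"]).reshape(3,3)
    return s
def ray(s,row,col):
    u=cv2.undistortPoints(np.array([[[col,row]]],float),s["K"],np.array(s["dist_coeffs"],float))[0,0]
    return s["rotation"]@np.array([u[0],-u[1],-1])
def at_z(s,row,col,z):
    d=ray(s,row,col); return s["origin"]+d*(z-s["origin"][2])/d[2]
def proj(s,p):
    c=s["rotation"].T@(np.array(p)-s["origin"])
    return cv2.projectPoints(np.array([[c[0],-c[1],-c[2]]]),np.zeros(3),np.zeros(3),s["K"],np.array(s["dist_coeffs"],float))[0][0,0]
def save(n,img): cv2.imwrite(f"pics/{n}.png",cv2.cvtColor(img,cv2.COLOR_RGB2BGR))
E
python3 - <<'E'
from h import *
print(r.get_state())
for c in("scene","top","wrist"):
    s=snap(c); save(c,s["img"]); print(c,s["origin"])
    for l,z in(("gauge",0),("knob_grip",.17),("spare_gauge",0)):
        for d in r.spot_point(l,c)[:4]: print(l,np.round(d["location"]),round(d["confidence"],2),at_z(s,*d["location"],z).round(3))
E
```

```text
{'clock': 0.0, 'q': array([ 1.29476982,  0.6899791 , -0.19451547,  1.56631522,  0.15731495,
        0.90251316, -0.21511492]), 'qd': array([ 0.00103897,  0.00180151,  0.00079721, -0.00038361, -0.00037852,
       -0.00169635, -0.0004437 ]), 'joint_torque': array([ 7.69640155e-04, -5.27569056e+01, -1.26663577e+00, -1.53431672e+01,
       -5.25869394e-02,  6.45243490e-03,  2.02155120e-04]), 'tool_pos': array([ 0.19031806, -0.59466498,  0.23792081]), 'eef_rot': array([ 9.88018618e-01,  1.54332048e-01, -2.11407756e-04, -8.85860474e-04]), 'contact_force': array([ 0.1178774 , -0.97404496,  0.52434985]), 'moment': array([ 0.00571745, -0.01615847,  0.02224915]), 'opening': 0.9971154392021169}Traceback (most recent call last):
  File "<stdin>", line 4, in <module>
  File "h.py", line 10, in snap
    s["origin"]=np.array(s["origin"]); s["rotation"]=np.array(s["rotation"]).reshape(3,3)
                                                     ~~~~~~~~~~~~~~~~~~~~~~~~~~~~~~~^^^^^
ValueError: cannot reshape array of size 4 into shape (3,3)
```

```bash
sed -i 's|s\["rotation"\]=np.array(s\["rotation"\]).reshape(3,3)|q=np.array(s["rotation"]); s["rotation"]=R.from_quat(q).as_matrix() if q.size==4 else q.reshape(3,3)|' h.py
python3 - <<'E'
from h import *
for c in("scene","top","wrist"):
    s=snap(c); save(c,s["img"]); print(c,s["origin"])
    for l,z in(("gauge",0),("knob_grip",.17),("spare_gauge",0)):
        for d in r.spot_point(l,c)[:4]: print(l,np.round(d["location"]),round(d["confidence"],2),at_z(s,*d["location"],z).round(3))
E
```

```text
scene [0.97103254 0.65192163 0.83796528]
gauge [295. 460.] 0.91 [0.308 0.509 0.   ]
gauge [259. 388.] 0.79 [0.316 0.335 0.   ]
gauge [274. 243.] 0.65 [0.541 0.114 0.   ]
knob_grip [192. 398.] 0.85 [0.29  0.323 0.17 ]
knob_grip [235. 482.] 0.8 [0.293 0.506 0.17 ]
knob_grip [206. 238.] 0.6 [0.515 0.1   0.17 ]
spare_gauge [300. 314.] 0.59 [0.503 0.277 0.   ]
top [0.28161456 0.27817773 1.17144601]
gauge [308. 289.] 0.97 [0.308 0.338 0.   ]
gauge [213. 377.] 0.96 [0.544 0.122 0.   ]
gauge [310. 218.] 0.88 [0.301 0.509 0.   ]
knob_grip [203. 393.] 0.87 [0.529 0.109 0.17 ]
knob_grip [314. 294.] 0.78 [0.292 0.319 0.17 ]
knob_grip [320. 207.] 0.73 [0.278 0.496 0.17 ]
spare_gauge [228. 314.] 0.69 [0.505 0.279 0.   ]
wrist [ 0.26709922 -0.57063657  0.38507843]
```

View pics/scene.png

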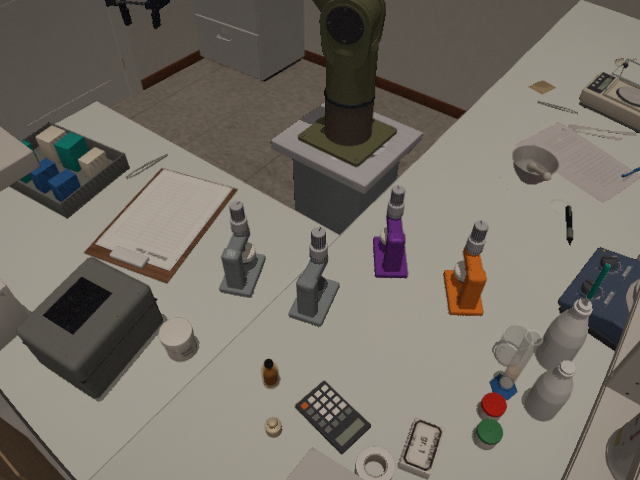

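View pics/top.png

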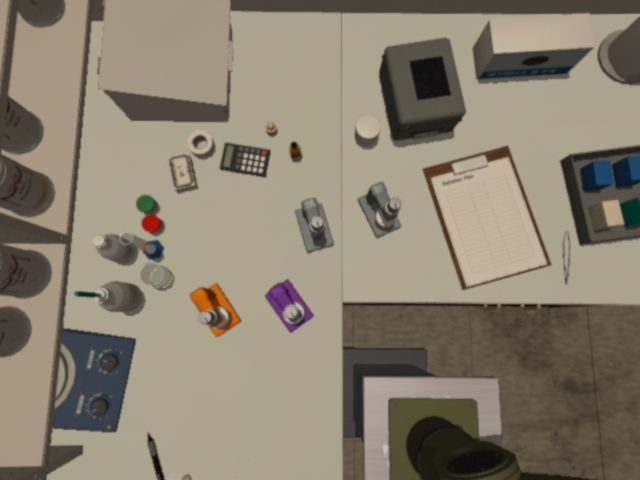

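The scene view shows four gauges: grey at (240,255), grey at (315,285), purple at (392,240) and orange at (465,275). The two grey ones are the candidates, and the left one seems to have white on its anvil. I'll confirm in a crop.

```bash
python3 - <<'E'
from h import *
for c,b in(("scene",(190,330,190,350)),("top",(170,260,290,410))):
    s=snap(c); im=s["img"][b[0]:b[1],b[2]:b[3]]
    globals()[c]=cv2.resize(im,(560,int(560*im.shape[0]/im.shape[1])),interpolation=cv2.INTER_CUBIC)
save("crop",np.vstack([scene[:,:,:],top])[:, :][:900]); a=np.vstack([scene,top]); save("crop",cv2.resize(a,None,fx=600/a.shape[0],fy=600/a.shape[0]))
E
```

```text
(no output)
```

View pics/crop.png

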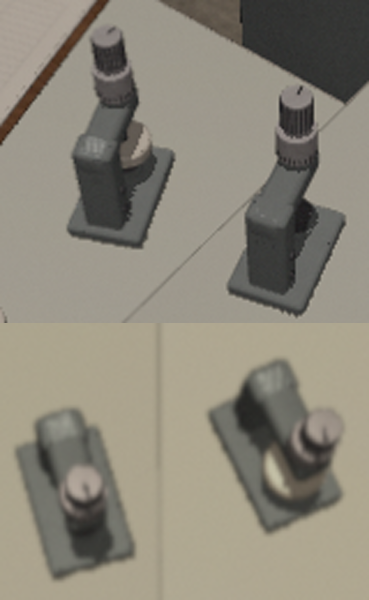

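The tablet (cream disc) sits on the left grey gauge: scene (240,255), top view (380,205). The other grey gauge, top (314,225), is empty. So the knob target is near (0.525, 0.105). I'll move there high, bowing outward from the base.

```bash
python3 -m jog '[{"translation":[0.8,-0.39,-0.3],"twist":0,"claw":100},{"translation":[0.8,-0.39,-0.3],"twist":0,"claw":100},{"translation":[0.8,-0.39,-0.3],"twist":0,"claw":100},{"translation":[0.8,-0.39,-0.3],"twist":0,"claw":100},{"translation":[0.8,-0.39,-0.3],"twist":0,"claw":100},{"translation":[0.8,-0.39,-0.3],"twist":0,"claw":100},{"translation":[0.8,-0.39,-0.3],"twist":0,"claw":100},{"translation":[0.8,-0.39,-0.3],"twist":0,"claw":100},{"translation":[0.8,-0.39,0],"twist":0,"claw":100},{"translation":[0.8,-0.39,0],"twist":0,"claw":100}]'
python3 -c "
from h import *
print(r.get_state()['q'].round(2))
for l in ['knob_grip','gauge']:
  A=np.zeros((3,3));b=np.zeros(3)
  for c,near in(('scene',(.52,.1)),('top',(.53,.11))):
    s=snap(c)
    z=.17 if l=='knob_grip' else 0
    for d in r.spot_point(l,c):
      p=at_z(s,*d['location'],z)
      if abs(p[0]-.53)<.04 and abs(p[1]-.11)<.04:
        v=ray(s,*d['location']);v/=np.linalg.norm(v);P=np.eye(3)-np.outer(v,v);A+=P;b+=P@s['origin'];print(l,c,p);break
  print(np.linalg.solve(A,b) if np.linalg.matrix_rank(A)==3 else 0)
"
```

```text
clock: 1.58
tool_pos: [0.4492, -0.348, 0.3359]
eef_rot: [0.988, 0.154, 0.001, 0.001]
contact_force: [0.3, -0.9, -0.9]
opening: 1.0
[ 0.7   0.51 -0.21  1.61  0.12  1.04 -0.8 ]
knob_grip scene [0.51883103 0.10799928 0.17      ]
knob_grip top [0.52635048 0.10665918 0.17      ]
[0.52343095 0.10975449 0.17537956]
gauge scene [0.54119315 0.11418476 0.        ]
gauge top [0.54203954 0.11744845 0.        ]
[0.5420952  0.11691668 0.00266268]
```

```bash
python3 -m jog '[{"translation":[0,0,0],"twist":-1,"claw":100},{"translation":[0,0,0],"twist":-1,"claw":100},{"translation":[0,0,0],"twist":-1,"claw":100},{"translation":[0,0,0],"twist":-1,"claw":100},{"translation":[0,0,0],"twist":-1,"claw":100},{"translation":[0,0,0],"twist":-1,"claw":100},{"translation":[0,0,0],"twist":-1,"claw":100},{"translation":[0,0,0],"twist":-1,"claw":100},{"translation":[0,0,0],"twist":-1,"claw":100},{"translation":[0,0,0],"twist":-1,"claw":100},{"translation":[0,0,0],"twist":-1,"claw":100},{"translation":[0,0,0],"twist":-1,"claw":100},{"translation":[0,0,0],"twist":-1,"claw":100},{"translation":[0,0,0],"twist":-1,"claw":100},{"translation":[0,0,0],"twist":-1,"claw":100}]'
python3 -m jog '[{"translation":[0.86,0.44,0],"twist":0,"claw":100},{"translation":[0.86,0.44,0],"twist":0,"claw":100},{"translation":[0.86,0.44,0],"twist":0,"claw":100},{"translation":[0.86,0.44,0],"twist":0,"claw":100},{"translation":[0.86,0.44,0],"twist":0,"claw":100},{"translation":[0.86,0.44,0],"twist":0,"claw":100},{"translation":[0.86,0.44,0],"twist":0,"claw":100},{"translation":[0.86,0.44,0],"twist":0,"claw":100},{"translation":[0.86,0.44,0],"twist":0,"claw":100},{"translation":[0.86,0.44,0],"twist":0,"claw":100},{"translation":[0.86,0.44,0],"twist":0,"claw":100},{"translation":[0.86,0.44,0],"twist":0,"claw":100},{"translation":[0,0,0],"twist":0,"claw":100},{"translation":[0,0,0],"twist":0,"claw":100}]'
cat > look.py <<'E'
from h import *
import sys
st=r.get_state(); print(st['q'].round(2)); M=R.from_quat(st["eef_rot"]).as_matrix(); print(M.round(3))
s=snap("wrist"); im=s["img"].copy()
for d in r.spot_point("knob_grip","wrist")[:3]:
    p=at_z(s,*d["location"],.17); print(np.round(d["location"]),round(d["confidence"],2),p.round(4),"tool mm",(M.T@(p-st["tool_pos"])*1000).round(1))
    cv2.circle(im,(int(d["location"][1]),int(d["location"][0])),3,(255,0,0),1)
for k in((0.5235,.108,.186),tuple(st["tool_pos"][:2])+(.186,)):
    u=proj(s,k); cv2.drawMarker(im,(int(u[0]),int(u[1])),(0,255,0),0,8)
save(sys.argv[1],im)
E
python3 look.py w1
```

```text
clock: 3.23
tool_pos: [0.4466, -0.3505, 0.3346]
eef_rot: [0.589, 0.808, -0.0, -0.0]
contact_force: [-0.4, 0.4, -0.7]
opening: 0.999
clock: 4.4
tool_pos: [0.5231, 0.1099, 0.3347]
eef_rot: [0.588, 0.809, 0.0, -0.0]
contact_force: [-0.1, -1.5, -0.9]
opening: 0.999
[ 0.12  0.51 -0.66  1.69  0.35  1.06 -0.34]
[[-0.308  0.951  0.   ]
 [ 0.951  0.308  0.001]
 [ 0.001  0.    -1.   ]]
[172. 336.] 0.49 [0.528  0.1439 0.17  ] tool mm [ 30.7  15.1 164.7]
```

View pics/w1.png

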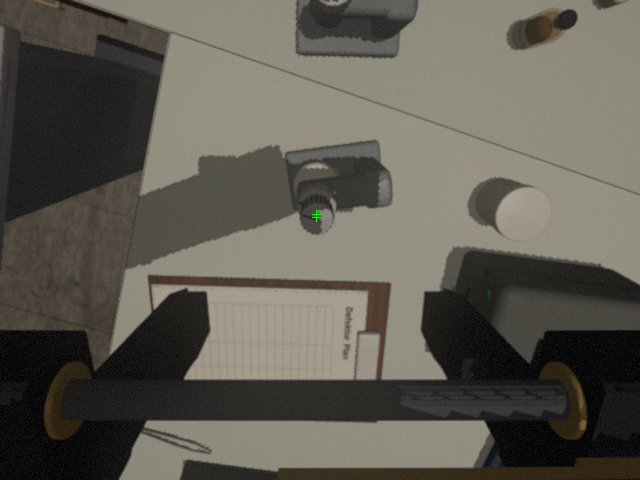

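Both green marks (estimated knob and TCP, top height) fall on the knob's top at (316,216); the net's red point at (336,172) has low confidence and lies on the frame arm. I'll descend partway and look again.

```bash
python3 -m jog '[{"translation":[0,0,0.8],"twist":0,"claw":100},{"translation":[0,0,0.8],"twist":0,"claw":100},{"translation":[0,0,0.8],"twist":0,"claw":100},{"translation":[0,0,0.6],"twist":0,"claw":100},{"translation":[0,0,0],"twist":0,"claw":100},{"translation":[0,0,0],"twist":0,"claw":100}]'
python3 look.py w2; python3 -c "
import cv2;i=cv2.imread('pics/w2.png')[150:390,180:500];cv2.imwrite('pics/w2c.png',cv2.resize(i,(640,480),interpolation=2))"
```

```text
clock: 5.0
tool_pos: [0.5228, 0.1059, 0.2142]
eef_rot: [0.591, 0.807, -0.001, -0.0]
contact_force: [0.4, 0.8, 0.3]
opening: 0.997
[ 0.06  0.65 -0.58  1.85  0.49  0.78 -0.47]
[[-0.302  0.953 -0.002]
 [ 0.953  0.302 -0.002]
 [-0.001 -0.003 -1.   ]]
[266. 324.] 0.58 [0.5255 0.1081 0.17  ] tool mm [ 1.3  3.4 44.2]
```

View pics/w2c.png

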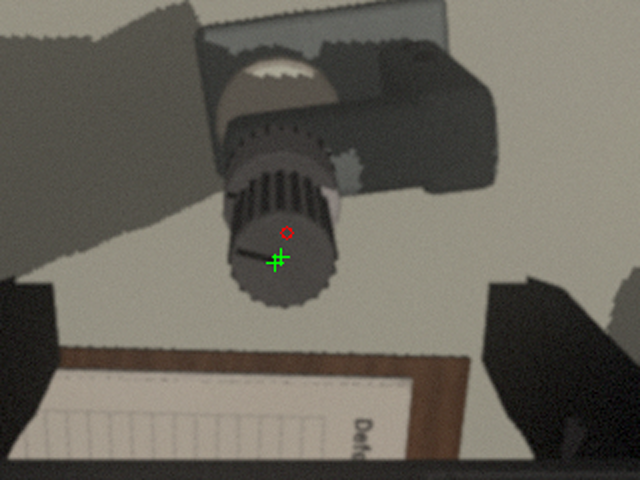

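The knob top's centre is at crop (283,257), about 2.5 mm to the tool's +y of the TCP mark, and the net's point agrees. I'll correct by that and descend to TCP z ≈ 0.158.

```bash
python3 -m jog '[{"translation":[0.02,0.06,0.5],"twist":0,"claw":100},{"translation":[0,0,0.5],"twist":0,"claw":100},{"translation":[0,0,0.38],"twist":0,"claw":100},{"translation":[0,0,0],"twist":0,"claw":100},{"translation":[0,0,0],"twist":0,"claw":100},{"translation":[0,0,0],"twist":0,"claw":100}]'
python3 look.py w3; python3 -c "
import cv2;i=cv2.imread('pics/w3.png')[180:480,120:520];cv2.imwrite('pics/w3c.png',cv2.resize(i,(800,600),interpolation=2))"
```

```text
clock: 5.6
tool_pos: [0.5263, 0.1102, 0.1613]
eef_rot: [0.59, 0.808, 0.001, 0.001]
contact_force: [-0.6, 1.1, -0.8]
opening: 0.998
[ 0.02  0.73 -0.52  1.9   0.56  0.66 -0.54]
[[-0.304  0.953  0.003]
 [ 0.953  0.304  0.001]
 [-0.     0.003 -1.   ]]
[324. 313.] 0.6 [0.5246 0.1089 0.17  ] tool mm [-0.8 -2.  -8.7]
```

View pics/w3c.png

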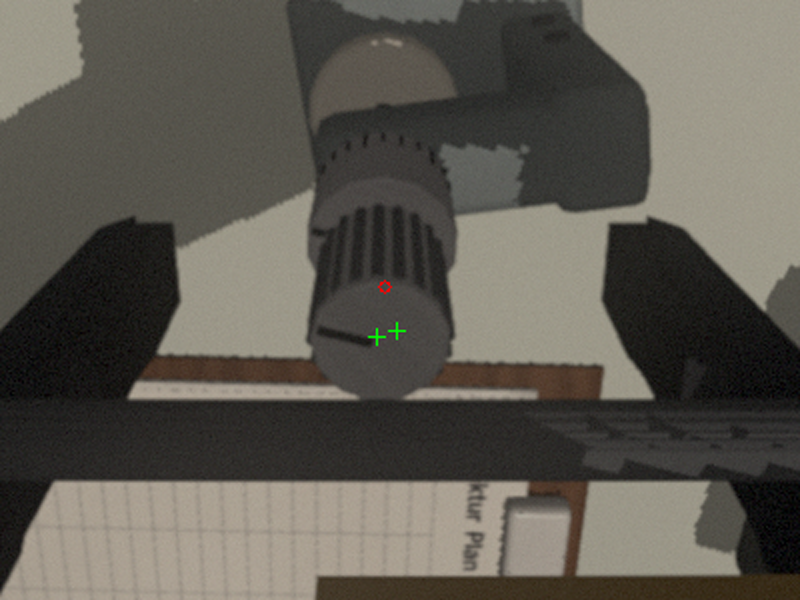

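The knob top's centre is at crop (382,335), about 2 mm to the tool's −y side of the jaws' middle (x≈392–397). The slits of both lines are still together. Correct and grip.

```bash
python3 -m jog '[{"translation":[-0.01,-0.05,0.06],"twist":0,"claw":100},{"translation":[0,0,0],"twist":0,"claw":60},{"translation":[0,0,0],"twist":0,"claw":40},{"translation":[0,0,0],"twist":0,"claw":15},{"translation":[0,0,0],"twist":0,"claw":15},{"translation":[0,0,0],"twist":0,"claw":15},{"translation":[0,0,0],"twist":0,"claw":15},{"translation":[0,0,0],"twist":0,"claw":15},{"translation":[0,0,0],"twist":0,"claw":15},{"translation":[0,0,0],"twist":0,"claw":15}]' 30; python3 -c "
from h import *
s=r.get_state();print(s['moment'].round(3),s['q'].round(2))"
```

```text
clock: 6.53
tool_pos: [0.5233, 0.1089, 0.1571]
eef_rot: [0.59, 0.808, -0.0, 0.0]
contact_force: [-0.5, 0.2, -0.0]
opening: 0.344
[-0.025 -0.091 -0.033] [ 0.02  0.73 -0.51  1.91  0.57  0.65 -0.54]
```

```bash
python3 -m jog '[{"translation":[0,0,0],"twist":0,"claw":10},{"translation":[0,0,0],"twist":0,"claw":10},{"translation":[0,0,0],"twist":0,"claw":10},{"translation":[0,0,0],"twist":0,"claw":10}]' 30; python3 -c "
from h import *
s=r.get_state();print(s['moment'].round(3),s['q'].round(2))"
```

```text
clock: 6.87
tool_pos: [0.5243, 0.1093, 0.1573]
eef_rot: [0.59, 0.808, 0.001, 0.001]
contact_force: [4.1, 1.7, -3.4]
opening: 0.298
[ 0.182 -1.02  -0.02 ] [ 0.02  0.73 -0.51  1.91  0.57  0.65 -0.54]
```

```bash
python3 -m jog '[{"translation":[0,0,0],"twist":0.9,"claw":10},{"translation":[0,0,0],"twist":0.9,"claw":10},{"translation":[0,0,0],"twist":0.9,"claw":10},{"translation":[0,0,0],"twist":0.9,"claw":10},{"translation":[0,0,0],"twist":0.9,"claw":10},{"translation":[0,0,0],"twist":0.9,"claw":10},{"translation":[0,0,0],"twist":0.9,"claw":10},{"translation":[0,0,0],"twist":0.9,"claw":10}]'; python3 -c "
from h import *
s=r.get_state();print(s['moment'].round(3),s['q'].round(2))"
python3 -m jog '[{"translation":[0,0,0],"twist":0.9,"claw":10},{"translation":[0,0,0],"twist":0.9,"claw":10},{"translation":[0,0,0],"twist":0.9,"claw":10},{"translation":[0,0,0],"twist":0.9,"claw":10},{"translation":[0,0,0],"twist":0.9,"claw":10},{"translation":[0,0,0],"twist":0.9,"claw":10},{"translation":[0,0,0],"twist":0.9,"claw":10},{"translation":[0,0,0],"twist":0.9,"claw":10},{"translation":[0,0,0],"twist":0,"claw":10},{"translation":[0,0,0],"twist":0,"claw":10}]'; python3 -c "
from h import *
s=r.get_state();print(s['moment'].round(3),s['q'].round(2))
M=R.from_quat(s['eef_rot']).as_matrix();print(M.round(3))"
```

```text
clock: 7.53
tool_pos: [0.5258, 0.1093, 0.1573]
eef_rot: [0.847, 0.532, 0.002, 0.001]
contact_force: [7.5, 0.4, -6.6]
opening: 0.298
[ 0.087 -1.604  0.067] [-0.11  0.7  -0.3   1.91  0.36  0.57 -1.09]
clock: 8.37
tool_pos: [0.5268, 0.1082, 0.1573]
eef_rot: [0.983, 0.184, 0.003, 0.001]
contact_force: [9.7, -1.8, -7.1]
opening: 0.298
[-0.324 -1.934 -0.022] [-0.24  0.69 -0.09  1.92  0.11  0.53 -1.6 ]
[[ 0.932  0.362  0.007]
 [ 0.362 -0.932  0.   ]
 [ 0.006  0.002 -1.   ]]
```

```bash
python3 -m jog '[{"translation":[0,0,0],"twist":0,"claw":100},{"translation":[0,0,0],"twist":0,"claw":100},{"translation":[0,0,0],"twist":0,"claw":100},{"translation":[0,0,0],"twist":0,"claw":100},{"translation":[0,0,0],"twist":0,"claw":100},{"translation":[0,0,0],"twist":0,"claw":100},{"translation":[0,0,0],"twist":0,"claw":100},{"translation":[0,0,0],"twist":0,"claw":100},{"translation":[0,0,-0.4],"twist":0,"claw":100},{"translation":[0,0,-0.7],"twist":0,"claw":100},{"translation":[0,0,-0.7],"twist":0,"claw":100},{"translation":[0,0,0],"twist":0,"claw":100},{"translation":[0,0,0],"twist":0,"claw":100}]'
python3 look.py w4; python3 -c "
import cv2;i=cv2.imread('pics/w4.png')[150:390,180:500];cv2.imwrite('pics/w4c.png',cv2.resize(i,(800,600),interpolation=2))"
```

```text
clock: 9.45
tool_pos: [0.5242, 0.1091, 0.2304]
eef_rot: [0.983, 0.185, 0.002, -0.0]
contact_force: [-0.0, 0.1, 0.1]
opening: 1.001
[-0.23  0.58 -0.11  1.85  0.09  0.71 -1.58]
[[ 0.931  0.364  0.003]
 [ 0.364 -0.931  0.001]
 [ 0.003  0.    -1.   ]]
[254. 322.] 0.89 [0.5262 0.106  0.17  ] tool mm [ 0.4  3.6 60.5]
```

View pics/w4c.png

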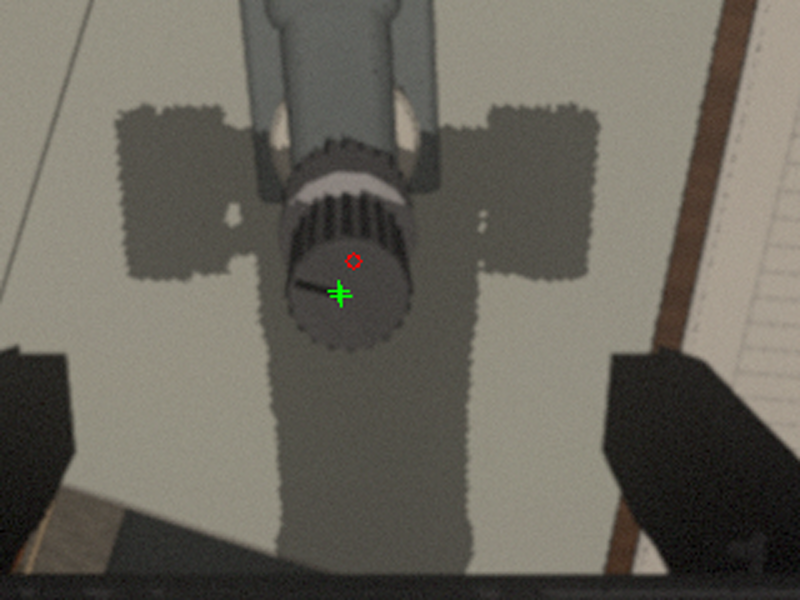

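The knob line, from crop (297,283) to (340,292), kept its place relative to the gripper, so the knob followed the whole 86° turn. The thimble's line, which showed beside it at the left before (crop w3, (318,232)), is no longer there, so the two have parted. Fingers are clear, 44 mm above the knob.

```bash
python3 -c "
from plant import r
print(r.finish_job())"
```

```text
the job is handed in; nothing more can be done
None
```

I gripped the ratchet knob on the grey gauge with the tablet and turned it about 86° clockwise in one grasp. I then let go, rose clear and handed the job in at about 9.5 s.

**Slip:** The knob's black line turned with the gripper, so the pads did not slip on it. The thimble stops after at most 40°, so the ratchet must have slipped by about 46° or more. The thimble's line no longer shows beside the knob's line. I did not see where it went, because the knob hides that part of the thimble top.

**Contact:** After release the force reading was about zero and the fingers were fully open, with the tips about 44 mm above the knob. I did not reach for the empty gauge or the orange and purple ones.

**Checks that disagreed or were weak:**
- **Knob finder:** its first point in the wrist camera was about 35 mm off at low confidence, so I ignored it.
- **TCP readings:** they scattered by 2–3 mm, which I corrected before gripping.
- **Wrist moment about the knob's axis:** it was too noisy to confirm the 0.10 N m slip on its own.

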